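Unclamp the soap dispenser and hold it up level

ROBOT

A 6-joint arm with a two-finger parallel gripper is mounted at the origin on the work surface. World frame = base frame: x ahead of the robot, y to its left, z up, the work surface at z = 0. Lengths are in mm, angles in rad, forces in N, time in s.
With the tool pointing down it reaches from about 400 to 925 mm from the base axis. Payload 12.5 kg.
Tool frame: the origin (TCP) lies on the mounting face of the last link; the fingertips stand 190 mm ahead of it and the grasp point (between the pads) lies 171 mm ahead of it (env.tcp_to_tips is the distance from the TCP to the fingertips, in mm); x points along the fingers, y is the direction in which the jaws open and shut, and the axes are right-handed (so a half turn about x gives the same grasp; the last joint's range is limited). The gripper opens to 95 mm and grips with 3 to 60 N. Pads are 20 mm wide; open, the fingers measure 119 mm over their backs; the gripper's body (75 mm by 180 mm) begins 59 mm behind the grasp point.
Start: joints at [1.051, 0.491, 1.559, -0, 1.092, -0.106], TCP at [251.284, 572.26, 404.761] pointing down, gripper open.
Joint ranges: [-3.1, 3.1], [-0.84, 2.19], [0.05, 2.79], [-1.13, 4.28], [0.06, 2.93], [-2.69, 2.69]. Speed limits (rad/s): [2.22, 2.22, 2.79, 3.14, 3.14, 3.14].

INTERFACE

Orientations are given as [roll, pitch, yaw] about the fixed x, y, z axes, in that order (R = Rz(yaw) Ry(pitch) Rx(roll)).
In Python, from cell import monitor, cams, job, env gives the robot as it stands. The module is installed in compiled form; this text tells all that it offers.
- The arm moves only by the tool apply_moves, never from a script. Its argument "series" is a list of rows, each a list of 3 entries, a list of its own where there are three numbers: the closure, from -1 (fully open) to 1 (shut), so that 0 is half open, then the shift along the tool's x, y, z in cm, then the turn about the tool's x in rad. A call has 1 to 20 rows; each row is the pose to reach, as a shift and turn from the pose commanded when the call began, along the tool's axes at that moment; what a row does not reach only later rows make up. A row lasts 1/8 s, in which the tool goes at most 62.5 mm and 10.7 degrees, less where a joint would pass 70% of its speed; a pose out of reach is approached as far as the arm can. A call with a gripper value outside its range is refused whole. The fingers move at their own pace and stop on an object; the grip force is fixed at half the most. Time passes only in rows, so rows that repeat a pose let the fingers close. It gives the time, the measured TCP pose, the force and the opening at its end, in the units of the state.
- monitor.state(): the state, without advancing time (a new reading comes with each control period).
- cams.read_camera(name): name is "scene" or "top" or "wrist"; returns a dict with "image" (480x640x3 uint8, red, green, blue), "fx", "fy", "cx", "cy" (pixels), "position" and "orientation" of the camera in the world. Camera axes: x right, y down, z forward; pixel columns grow to the right and rows downward; lengths in mm; the calibration is good to about 2 mm. A picture is of the moment at which its call begins. There is no depth.
- job.job_done(): hands the job in, once; it reports no verdict.
The state is a dict: "t": time; "joints": joint angles; "qvel": joint speeds; "tau": joint torques, N m; "eef_pos": TCP position; "tcp_rot": TCP orientation; "ft_force": force on the tool from outside, world axes, zero at the start; "moment": the same for the moment, N m; "opening": opening from 0.0 (shut) to 1.0 (fully open).
Only numpy, scipy, OpenCV 4.12 (cv2) and the standard library are available. Lean on these libraries where they do the work, as an engineer would, in place of code of your own. Each camera call takes 0.05 s, during which the arm holds its last target. There are 200 camera calls.

TASK

I want to wipe out the dock that the white press-button dispenser stands in: swing the dock's orange clamp lever all the way open, then lift the dispenser straight up out of the dock and hold it still and level right above it, about 12 cm clear, so that I can get a cloth underneath. Do not press its button or tip it, and leave the bottle, funnel, brush head and dish where they are. Finish while still holding the dispenser up there, with the lever left open.

Things in the scene. Friction and masses are not known exactly. Their poses are not given: they have to be found in the camera images.
- dispenser: White press-button soap dispenser, loose, 180 to 440 g, its foot in the dock's pocket, same yaw as the dock. Origin: centre of its underside, z up, x across its thickness. Dark blue foot 52 (x) by 84 (y), 13 mm high; straight body 46 (x) by 70 (y) from 13 to 92 mm high: grip it across the 46 mm, some 70 mm up to stay off the button; collar 37 mm wide to 103 mm; turquoise button to 115 mm.
- dispenser_button (a joint): The dispenser's top button, 29 mm across: 0 up, 0.005 m pressed right down (about 5 N); it springs back.
- dock: Dark grey socket block screwed to the shelf. Origin: centre of the pocket, on the shelf surface, z up. Block 71 (x) by 103 (y) mm, 22 mm high, with a pivot ledge as high going on to y = -78 mm and screw lugs 5 mm high out to 62 mm either side in x. Pocket 55 by 87 mm, its floor, on which the dispenser stands, 10 mm above the shelf, its rim 22 mm.
- clamp_lever (a joint): Angle of the orange clamp lever on its upright pivot, rad, counterclockwise from above: 0 shut (handle along the dock's -x, cam tab 1.5 mm over the foot's -y end, so the dispenser cannot rise), 1.571 fully open at its stop (handle along the dock's -y; tab off the foot from 1.2). Starts at 0 to 0.25. Needs about 1 N at the grip, stays where left.
- lever_grip (a point): Point on the axis of the lever's upright finger post, 59 mm above the shelf, 70 mm from the pivot. Orange post 16 mm across at the end of the handle, its top 74 mm above the shelf; the flat handle, 12 mm wide, has its top 33 mm above the shelf. The post may turn between the fingers as the lever swings.
- lever_pivot (a point): Centre line of the lever's pivot, at dock x = 0, y = -60 mm, 22 mm above the shelf; the hub there is 26 mm across and reaches 41 mm above the shelf.
- glass_bottle: Bystander, loose: clear glass bottle with aluminium twist cap, 64 mm across, 156 mm high. Origin: centre of its underside, z up. 13 to 21 cm from the dock's centre on its +y side.
- brush_head: Bystander, loose: off-white bristle toilet brush head without handle, 76 mm across, 106 mm high, standing on its bristles. Origin: centre of its underside, z up. 13 to 21 cm from the dock's centre on its +y side.
- funnel: Bystander, loose: turquoise plastic funnel standing mouth down, 88 mm across, 95 mm high, with a small hanging tab on its rim. Origin: centre of its underside, z up. 14 to 19 cm from the dock's centre on its +x side.
- steel_dish: Bystander, loose: round stainless steel dish, 96 mm across, 28 mm high. Origin: centre of its underside, z up. 14 to 19 cm from the dock's centre on its +x side.
There are look-alikes about, which are no part of the job. Leave any yellow look-alike of the dispenser alone. Leave any yellow look-alike of the dock alone.

How it is judged:
By the outcome, as a careful person would: the job done as asked, in the order asked, and still so for the second after the job is handed in, while the arm keeps its last pose, push and grip.
It also fails if it takes over 53 s, if anything falls off the work surface, if the arm or the gripper's body presses on something with over 40 N, if the wrist force passes 120 N, or if a joint passes its speed limit or range.

## Working session

There is one attempt and no reset: what is moved stays moved. The work goes in short steps, Python scripts to look and compute and a tool call to move; the robot and the scene stay as the last step left them, time stands still between calls to the robot, and variables do not carry over. Pictures are saved under pics/ and viewed, about 8 in all and at most 12, crops included, and the job is handed in when it is done.

Besides the shell and the picture viewer there is one more tool, called in YAML: its name, and indented under it one key for each argument. apply_moves: Moves the arm, as the interface text tells. Its arguments: {"type":"object","properties":{"series":{"type":"array"}},"required":["series"]}

```bash
mkdir -p pics; cat > h.py <<'E'
import numpy as np, cv2
from cell import monitor, cams, job, env
from scipy.spatial.transform import Rotation as R
def rot(o):
    o=np.array(o,float)
    if o.shape==(3,3): return o
    return R.from_euler('xyz',o).as_matrix() if o.size==3 else R.from_quat(o).as_matrix()
def shot(n,f):
    c=cams.read_camera(n); cv2.imwrite(f'pics/{f}.png',c['image'][:,:,::-1])
    np.save(f'pics/{f}.npy',c,allow_pickle=True); return c
def load(f): return np.load(f'pics/{f}.npy',allow_pickle=True).item()
def pt(c,u,v,z):
    d=rot(c['orientation'])@[(u-c['cx'])/c['fx'],(v-c['cy'])/c['fy'],1]
    p=np.array(c['position'],float); return p+d*(z-p[2])/d[2]
def proj(c,P):
    q=rot(c['orientation']).T@(np.array(P,float)-c['position']); return q[0]/q[2]*c['fx']+c['cx'],q[1]/q[2]*c['fy']+c['cy']
E
python3 - <<'E'
from h import *
for n in ('scene','top','wrist'):
    c=shot(n,n+'0'); print(n,{k:c[k] for k in c if k!='image'})
print(monitor.state(), env.tcp_to_tips)
E
```

```text
scene {'fx': 548.1813792971759, 'fy': 548.1813792971759, 'cx': 312.6320479995494, 'cy': 243.61190294163885, 'position': array([1120.38757153,  246.04971166,  663.13363896]), 'orientation': array([-2.31738698e+00,  2.00468110e-03,  1.93487943e+00])}
top {'fx': 595.508591577356, 'fy': 595.508591577356, 'cx': 318.7938026625483, 'cy': 240.80184661680283, 'position': array([416.98045074,  36.39954498, 941.39085913]), 'orientation': array([-2.97494185e+00, -2.27528782e-03, -1.55188906e+00])}
wrist {'fx': 376.84444292046885, 'fy': 376.84444292046885, 'cx': 319.2100788357373, 'cy': 234.26319005513045, 'position': array([184.18186476, 601.9018163 , 384.05304567]), 'orientation': array([2.87970220e+00, 5.36604431e-04, 1.15802015e+00])}
{'t': 0.15, 'joints': array([ 1.05142973e+00,  4.91383913e-01,  1.55932996e+00,  1.11235150e-06,
        1.09170964e+00, -1.05578979e-01]), 'qvel': array([ 1.27635716e-03, -1.60713414e-03, -2.93550124e-03,  1.25338958e-05,
       -2.79516373e-04,  1.25606837e-03]), 'tau': array([ 2.32108978e-03, -6.12892056e+01, -2.58276826e+01,  6.92732027e-02,
        4.73335921e-02, -6.10656707e-05]), 'eef_pos': array([251.25061082, 572.23824428, 404.31196591]), 'tcp_rot': array([-1.67756287,  1.56996548, -2.091351  ]), 'ft_force': array([ 0.01938549, -0.08736241, -0.01483133]), 'moment': array([ 0.00229033,  0.01414434, -0.03833048]), 'opening': 0.9992255431667634} 190.1
```

View pics/scene0.png

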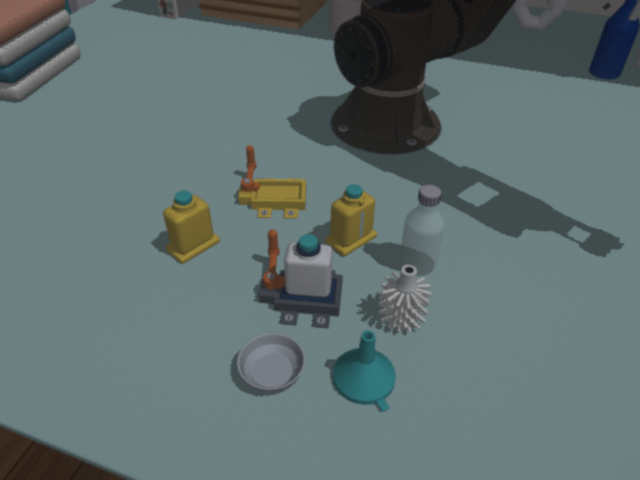

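View pics/top0.png

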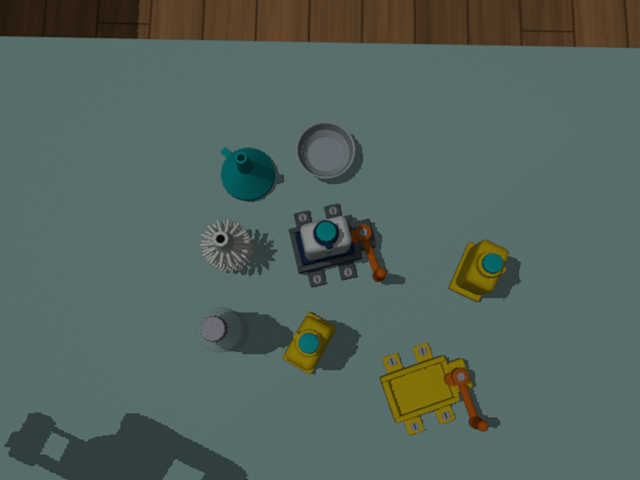

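The scene view shows the white dispenser in the dark grey dock at (308,270), with yellow look-alike dispensers at (190,225) and (352,218) and a yellow dock at (275,193). In the top view the white one is at (326,240) with the lever post at (380,274). The yellow ones are at (310,343), (480,268) and (425,388). White in dark grey fits the description, so I'll confirm it in an enlarged crop.

```bash
python3 - <<'E'
from h import *
c=load('top0'); im=c['image'][190:300,270:400,::-1]
im=cv2.resize(im,None,fx=6,fy=5.4545,interpolation=cv2.INTER_CUBIC)
im=np.clip(im.astype(float)*1.8,0,255).astype(np.uint8)
cv2.imwrite('pics/crop1.png',im)
def blobs(n,lo,hi,z):
    c=load(n); h=cv2.cvtColor(c['image'],cv2.COLOR_RGB2HSV); m=cv2.inRange(h,lo,hi)
    N,l,s,ce=cv2.connectedComponentsWithStats(m)
    for i in range(1,N):
        if s[i,4]>25: print(n,s[i],ce[i].round(1),pt(c,*ce[i],z).round(1))
for n in('top0','scene0'):
    print('orange');blobs(n,(3,150,60),(14,255,255),66)
    print('turq');blobs(n,(85,120,50),(98,255,255),115)
E
```

```text
orange
top0 [351 225  35  57 525] [369.1 251.8] [549.  -37.9  66. ]
top0 [445 368  43  63 664] [466.1 398.3] [ 340.3 -177.4   66. ]
turq
top0 [ 220  147   55   54 1988] [245.7 173.7] [651.5 143.7 115. ]
top0 [316 221  21  21 333] [325.5 231. ] [570.2  27.9 115. ]
top0 [482 254  21  19 304] [492.2 262.9] [ 529.3 -206.   115. ]
top0 [299 333  20  20 312] [308.3 342.8] [414.3  48.8 115. ]
orange
scene0 [247 155   8  24  81] [250.7 167.9] [ 362.6 -169.    66. ]
scene0 [242 181  17  10 104] [251.  185.7] [ 412.8 -144.4   66. ]
scene0 [269 231   9  38 202] [273.  248.8] [551.4 -39.4  66. ]
scene0 [264 274   8  12  37] [267.2 280.2] [617.2 -19.8  66. ]
turq
scene0 [65  0  5 12 27] [66.9  6.1] [ -98.4 -949.4  115. ]
scene0 [347 185  15  13 159] [353.8 190.7] [423.5  51.8 115. ]
scene0 [175 191  16  13 167] [182.9 197.1] [ 538.  -202.2  115. ]
scene0 [299 234  20  18 256] [308.4 242.6] [567.3  27.5 115. ]
scene0 [ 334  331   61   80 2976] [364.7 374.1] [755.8 171.2 115. ]
```

View pics/crop1.png

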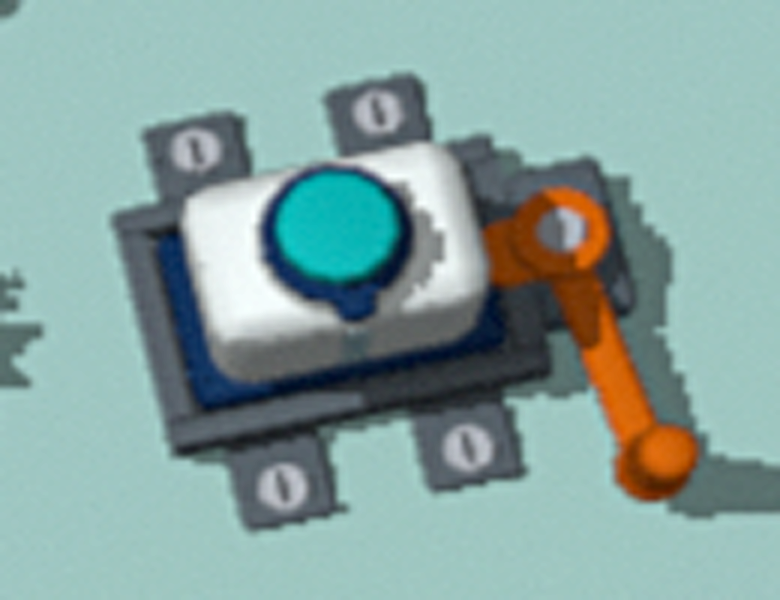

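The crop confirms the white body, turquoise button and dark grey dock, with the orange hub at crop (560,230) and the post top at crop (666,455).

```bash
python3 - <<'E'
from h import *
c=load('top0'); s=load('scene0')
P=lambda x,y,z: pt(c,270+x/6-.4,190+y/5.4545-.4,z)
scr=[P(x,y,5) for x,y in((197,150),(378,112),(283,487),(468,447))]
print('screw mean',np.mean(scr,0))
v1=(scr[1]-scr[0]+scr[3]-scr[2]); v2=scr[0]-scr[2]+scr[1]-scr[3]
print('yaw from y pairs',np.arctan2(-v1[1],-v1[0])-np.pi/2,'x pairs',np.arctan2(v2[1],v2[0]))
k=[P(*q,22) for q in((113,215),(175,450),(548,372))]
print('block centre',(k[0]+k[2])/2,'yawx',np.arctan2(*(k[0]-k[1])[1::-1]),'yawy',np.arctan2(*(k[1]-k[2])[1::-1])-np.pi/2, np.linalg.norm(k[0]-k[1]),np.linalg.norm(k[1]-k[2]))
hub=P(560,230,41); print('hub',hub); post=P(666,455,74); print('post',post, np.linalg.norm((post-hub)[:2]))
b=P(336,224,115); print('button',b)
d=hub-b;print('yaw b->hub',np.arctan2(d[1],d[0])+np.pi/2,np.linalg.norm(d[:2])); e=post-hub; print('handle dir',np.arctan2(e[1],e[0]))
print('scene post top',pt(s,273,233,74),'tip px');print('proj in scene of post top',proj(s,post),'button',proj(s,b))
for n,q,z in(('bottle',(214,328),156),('funnel',(244,160),95),('brush',(222,240),106)): print(n,pt(c,*q,z))
print('yellow disp',pt(c,308.3,342.8,115),pt(c,492,263,115))
T=R.from_euler('xyz',monitor.state()['tcp_rot']).as_matrix();print(T.round(3))
E
```

```text
screw mean [569.28672255  27.57435277   5.        ]
yaw from y pairs 0.2522752623310087 x pairs 0.24818745146521876
block centre [567.77224847  28.16544947  22.        ] yawx 0.25840790757995336 yawy 0.24667777753536146 70.011118569269 99.30963732267901
hub [583.83979018 -30.36671923  41.        ]
post [516.82289239 -54.19013958  74.        ] 71.12538187557905
button [570.68621619  27.81822148 115.        ]
yaw b->hub 0.22232781755797393 59.65319634542347
handle dir -2.800040881933129
scene post top [524.89441243 -50.7042539   74.        ] tip px
proj in scene of post top (np.float64(273.0509612748788), np.float64(229.41362054157352)) button (np.float64(307.8167280410309), np.float64(244.0989753042211))
bottle [431.11779954 171.63128098 156.        ]
funnel [678.030277   149.71230547  95.        ]
brush [556.01425586 174.82418814 106.        ]
yellow disp [414.28068184  48.82331113 115.        ] [ 529.18049072 -205.7829274   115.        ]
[[-0.     0.402  0.916]
 [-0.001  0.916 -0.402]
 [-1.    -0.001 -0.   ]]
```

apply_moves:
  series:
    - [-1, [0, -4.66, 4.955], 0.15]
    - [-1, [0, -9.32, 9.91], 0.33]
    - [-1, [0, -13.98, 14.865], 0.51]
    - [-1, [0, -18.64, 19.82], 0.69]
    - [-1, [0, -23.3, 24.775], 0.87]
    - [-1, [0, -27.96, 29.73], 1.05]
    - [-1, [0, -32.62, 34.685], 1.23]
    - [-1, [0, -37.28, 39.64], 1.41]
    - [-1, [0, -41.94, 44.595], 1.59]
    - [-1, [0, -46.6, 49.55], 1.77]
    - [-1, [0, -46.6, 49.55], 1.95]
    - [-1, [0, -46.6, 49.55], 2.13]
    - [-1, [0, -46.6, 49.55], 2.3]
    - [-1, [0, -46.6, 49.55], 2.39]
    - [-1, [0, -46.6, 49.55], 2.39]
    - [-1, [0, -46.6, 49.55], 2.39]
    - [-1, [0, -46.6, 49.55], 2.39]

```text
t: 2.28
eef_pos: [517.6, -53.6, 404.7]
tcp_rot: [-1.77, 1.571, 1.711]
ft_force: [-0.1, -0.4, 1.8]
opening: 0.996
```

```bash
python3 - <<'E'
from h import *
c=shot('wrist','w1'); s=monitor.state(); print(s['t'],s['eef_pos'],R.from_euler('xyz',s['tcp_rot']).as_matrix().round(3),s['joints'].round(2),s['opening'])
print(c['position'],c['orientation'])
print('pred post',proj(c,[517.9,-53.6,74]),'hub',proj(c,[583.8,-30.2,41]),'button',proj(c,[569.5,28,125]))
E
```

```text
2.325 [517.58574453 -53.60107886 404.73791123] [[ 0.     0.332 -0.943]
 [ 0.    -0.943 -0.332]
 [-1.    -0.    -0.   ]] [-0.23  0.34  1.81  0.    0.99  1.  ] 1.00419685444587
[586.44878933 -28.98466424 384.53272263] [ 2.87755240e+00  1.34323695e-03 -1.23070853e+00]
pred post (np.float64(320.10474377794156), np.float64(221.57387072048726)) hub (np.float64(320.03048877735984), np.float64(135.79125764268093)) button (np.float64(230.17321642331763), np.float64(127.64724891073574))
```

View pics/w1.png

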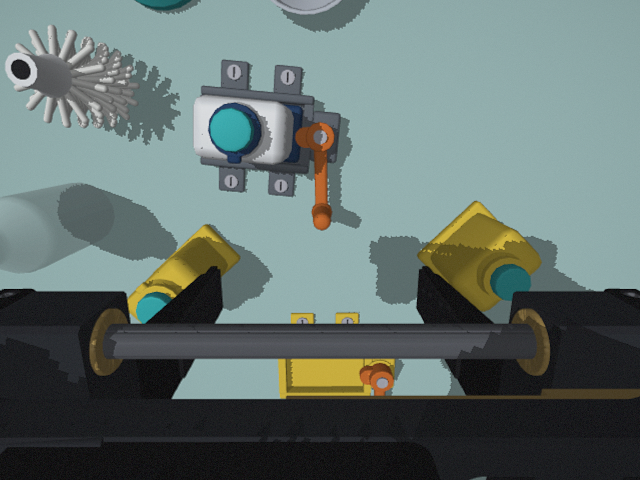

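The wrist view shows the post at (321,215) on the tool's centre line, the hub at (320,137) and the button at (234,130). These match the predictions to about 3 mm, so I'll descend and cage the post.

apply_moves:
  series:
    - [-1, [3, 0, 0], 0]
    - [-1, [6, 0, 0], 0]
    - [-1, [9, 0, 0], 0]
    - [-1, [12, 0, 0], 0]
    - [-1, [14, 0, 0], 0]
    - [-1, [15.5, 0, 0], 0]
    - [-1, [16.5, 0, 0], 0]
    - [-1, [16.8, 0, 0], 0]
    - [0.2, [16.8, 0, 0], 0]
    - [0.55, [16.8, 0, 0], 0]
    - [0.55, [16.8, 0, 0], 0]
    - [0.55, [16.8, 0, 0], 0]
    - [0.55, [16.8, 0, 0], 0]
    - [0.55, [16.8, 0, 0], 0]
    - [0.55, [16.8, 0, 0], 0]

```text
t: 4.2
eef_pos: [517.6, -53.6, 236.7]
tcp_rot: [-2.143, 1.571, 1.336]
ft_force: [0.4, 0.3, -0.3]
opening: 0.319
```

```bash
python3 - <<'E'
from h import *
c=shot('wrist','w2'); s=monitor.state(); print(s['t'],s['eef_pos'],s['ft_force'],s['opening']*95)
E
```

```text
4.25 [517.5904041  -53.63951349 236.7133787 ] [-0.16907871  0.45799976 -0.4484556 ] 26.27690433634242
```

View pics/w2.png

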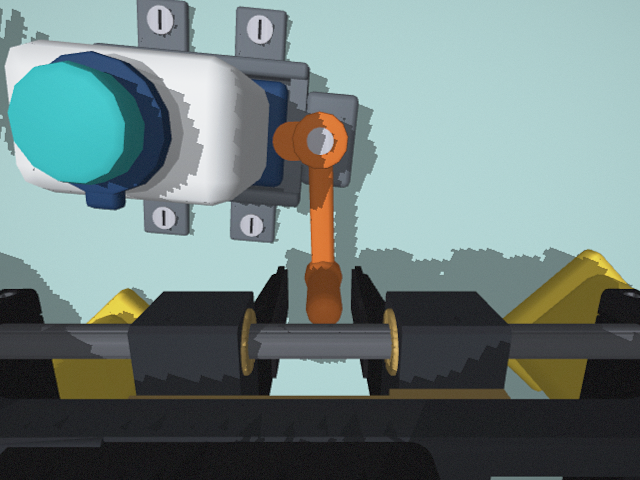

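The post at (323,290) lies between the pads, and the fingers are still closing. Next I'll swing the lever along its arc.

apply_moves:
  series:
    - [0.55, [0, 0, 0], 0]
    - [0.55, [0, 0, 0], 0]
    - [0.55, [0, 0.84, -0.05], -0.12]
    - [0.55, [0, 1.66, -0.2], -0.24]
    - [0.55, [0, 2.47, -0.45], -0.36]
    - [0.55, [0, 3.23, -0.79], -0.48]
    - [0.55, [0, 3.95, -1.22], -0.6]
    - [0.55, [0, 4.62, -1.74], -0.72]
    - [0.55, [0, 5.21, -2.33], -0.84]
    - [0.55, [0, 5.73, -2.99], -0.96]
    - [0.55, [0, 6.17, -3.7], -1.08]
    - [0.55, [0, 6.52, -4.46], -1.2]
    - [0.55, [0, 6.78, -5.26], -1.32]
    - [0.55, [0, 6.94, -6.09], -1.44]
    - [0.55, [0, 6.94, -6.09], -1.44]

```text
t: 6.12
eef_pos: [598.2, -98.8, 236.6]
tcp_rot: [1.984, 1.571, 0.619]
ft_force: [-0.4, 0.0, -0.0]
opening: 0.227
```

```bash
python3 - <<'E'
from h import *
c=shot('wrist','w3'); s=monitor.state(); print(s['t'],s['eef_pos'],R.from_euler('xyz',s['tcp_rot']).as_matrix().round(3),s['ft_force'],s['opening']*95,s['joints'].round(2))
E
```

```text
6.175 [597.97087036 -98.86118994 236.56085307] [[-0.     0.979  0.203]
 [ 0.     0.203 -0.979]
 [-1.    -0.    -0.   ]] [-0.20505872  0.12583246 -0.03288769] 21.396271879905882 [-0.27  0.67  1.75  0.    0.72 -0.48]
```

View pics/w3.png

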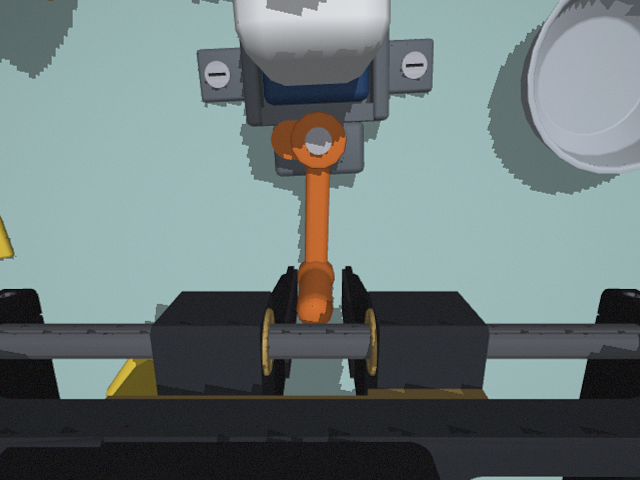

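The lever is now nearly along the dock's -y, with the hub at (318,140) and the post at (315,300). I'll push gently on to the stop.

apply_moves:
  series:
    - [0.55, [0, 0.2, 0], -0.03]
    - [0.55, [0, 0.4, -0.1], -0.05]
    - [0.55, [0, 0.6, -0.1], -0.05]
    - [0.55, [0, 0.6, -0.1], -0.05]

```text
t: 6.68
eef_pos: [603.5, -96.8, 236.7]
tcp_rot: [-1.867, 1.57, 3.102]
ft_force: [-3.3, -1.5, 0.6]
opening: 0.223
```

apply_moves:
  series:
    - [0.55, [0, 0.1, 0], 0]
    - [0.55, [0, 0.2, 0], 0]
    - [0.55, [0, 0.3, 0], 0]
    - [0.55, [0, 0.3, 0], 0]

```text
t: 7.18
eef_pos: [605.0, -96.6, 236.5]
tcp_rot: [-1.832, 1.564, 3.137]
ft_force: [-15.1, -8.3, 7.1]
opening: 0.228
```

The force rose to 17 N, so the lever is against its stop. I'll back off, open and rise.

apply_moves:
  series:
    - [0.55, [0, -0.3, 0], 0]
    - [0.55, [0, -0.6, 0], 0]
    - [0, [0, -0.6, 0], 0]
    - [-0.5, [0, -0.6, 0], 0]
    - [-1, [0, -0.6, 0], 0]
    - [-1, [0, -0.6, 0], 0]
    - [-1, [0, -0.6, 0], 0]
    - [-1, [-2, -0.6, 0], 0]
    - [-1, [-5, -0.6, 0], 0]
    - [-1, [-9, -0.6, 0], 0]
    - [-1, [-13, -0.6, 0], 0]
    - [-1, [-16, -0.6, 0], 0]
    - [-1, [-16.8, -0.6, 0], 0]
    - [-1, [-16.8, -0.6, 0], 0]
    - [-1, [-16.8, -0.6, 0], 0]

```text
t: 9.05
eef_pos: [600.8, -97.5, 403.2]
tcp_rot: [-2.132, 1.569, 2.838]
ft_force: [-1.2, -0.1, -0.2]
opening: 0.997
```

```bash
python3 - <<'E'
from h import *
c=shot('wrist','w4'); t=shot('top','top4'); s=monitor.state(); M=R.from_euler('xyz',s['tcp_rot']).as_matrix(); print(s['t'],s['eef_pos'],M.round(3),s['ft_force'],s['opening']*95)
h=cv2.cvtColor(c['image'],cv2.COLOR_RGB2HSV);m=cv2.inRange(h,(85,120,50),(98,255,255));N,l,st,ce=cv2.connectedComponentsWithStats(m)
for i in range(1,N):
    if st[i,4]>300: print(st[i],ce[i],pt(c,*ce[i],125))
g=(np.array([569.3,28,0])-s['eef_pos']);print('to dock centre, tool axes mm',M.T@g)
print('pred button',proj(c,[569.3,28,125]),'post open',proj(c,[601.1,-98,74]),'hub',proj(c,[583.8,-30.2,41]))
E
```

```text
9.15 [600.85854776 -97.51417699 403.48325689] [[-0.002  0.967  0.254]
 [ 0.001  0.254 -0.967]
 [-1.    -0.002 -0.001]] [-0.16557349  0.86717211  0.22200687] 95.28820621004566
[449   0  61  12 490] [478.44081633   4.25306122] [655.70786022  71.69962706 125.        ]
[ 299   17   45   51 1828] [320.89004376  41.83971554] [568.25693521  27.11554331 125.        ]
to dock centre, tool axes mm [ 403.61517648    2.03984712 -128.99270324]
pred button (np.float64(322.87052272481526), np.float64(40.801281874999745)) post open (np.float64(320.416888679103), np.float64(224.48214527988085)) hub (np.float64(321.11458208835035), np.float64(138.39094894729323))
```

View pics/w4.png

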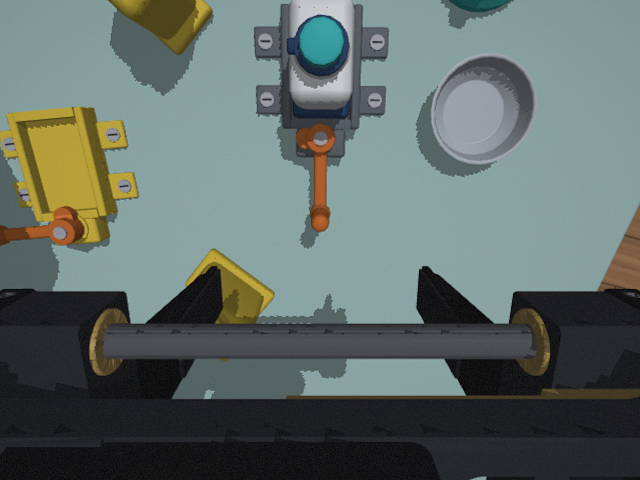

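Lever open: the post at (320,218) is in line with the hub at (321,139). The dispenser's button is at (321,42), which puts it about 1 mm off the jaw centre line. I'll move over it, descend and grip.

apply_moves:
  series:
    - [-1, [0, 0.1, -4], 0]
    - [-1, [0, 0.1, -8], 0]
    - [-1, [0, 0.1, -12], 0]
    - [-1, [0, 0.1, -12.85], 0]
    - [-1, [0, 0.1, -12.85], 0]
    - [-1, [3, 0.1, -12.85], 0]
    - [-1, [6, 0.1, -12.85], 0]
    - [-1, [9, 0.1, -12.85], 0]
    - [-1, [12, 0.1, -12.85], 0]
    - [-1, [14, 0.1, -12.85], 0]
    - [-1, [15, 0.1, -12.85], 0]
    - [-1, [15.2, 0.1, -12.85], 0]
    - [-1, [15.2, 0.1, -12.85], 0]

```text
t: 10.78
eef_pos: [569.4, 26.7, 253.2]
tcp_rot: [1.324, 1.57, 0.01]
ft_force: [-0.2, 0.9, 0.8]
opening: 0.998
```

```bash
python3 - <<'E'
from h import *
c=shot('wrist','w5'); s=monitor.state(); print(s['t'],s['eef_pos'],s['ft_force'],s['opening']*95)
E
```

```text
10.825 [569.31969214  26.8847209  253.43043275] [-0.79875229  0.07407952 -0.11571573] 94.96115946423586
```

View pics/w5.png

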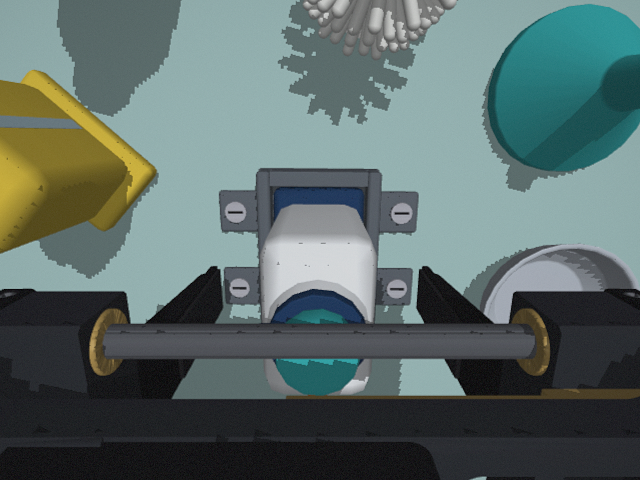

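The dispenser sits centred between the fingers, with its body spanning columns 262–376. I'll grip it.

apply_moves:
  series:
    - [-0.5, [0, 0, 0], 0]
    - [-0.2, [0, 0, 0], 0]
    - [0, [0, 0, 0], 0]
    - [0.1, [0, 0, 0], 0]
    - [0.3, [0, 0, 0], 0]
    - [0.6, [0, 0, 0], 0]
    - [1, [0, 0, 0], 0]
    - [1, [0, 0, 0], 0]
    - [1, [0, 0, 0], 0]
    - [1, [0, 0, 0], 0]
    - [1, [0, 0, 0], 0]

```text
t: 12.2
eef_pos: [569.1, 27.1, 252.7]
tcp_rot: [-2.488, 1.571, 2.481]
ft_force: [-1.3, 0.6, 0.3]
opening: 0.485
```

Gripped at an opening of 46.1 mm. I'll lift slowly at first.

apply_moves:
  series:
    - [1, [-0.2, 0, 0], 0]
    - [1, [-0.5, 0, 0], 0]
    - [1, [-0.9, 0, 0], 0]
    - [1, [-1.3, 0, 0], 0]
    - [1, [-1.8, 0, 0], 0]
    - [1, [-2.3, 0, 0], 0]
    - [1, [-2.8, 0, 0], 0]
    - [1, [-2.8, 0, 0], 0]

```text
t: 13.2
eef_pos: [569.1, 27.1, 281.2]
tcp_rot: [1.35, 1.57, 0.036]
ft_force: [0.0, -0.2, -3.5]
opening: 0.481
```

apply_moves:
  series:
    - [1, [-0.5, 0, 0], 0]
    - [1, [-1.2, 0, 0], 0]
    - [1, [-2.2, 0, 0], 0]
    - [1, [-3.2, 0, 0], 0]
    - [1, [-4.2, 0, 0], 0]
    - [1, [-5.2, 0, 0], 0]
    - [1, [-6.2, 0, 0], 0]
    - [1, [-7.2, 0, 0], 0]
    - [1, [-8.2, 0, 0], 0]
    - [1, [-9, 0, 0], 0]
    - [1, [-9.6, 0, 0], 0]
    - [1, [-10, 0, 0], 0]
    - [1, [-10, 0, 0], 0]
    - [1, [-10, 0, 0], 0]
    - [1, [-10, 0, 0], 0]
    - [1, [-10, 0, 0], 0]

```text
t: 15.2
eef_pos: [569.1, 27.0, 380.6]
tcp_rot: [-2.152, 1.571, 2.817]
ft_force: [0.5, -0.4, -3.6]
opening: 0.485
```

```bash
python3 - <<'E'
from h import *
c=shot('scene','s6');t=shot('top','t6'); s=monitor.state(); print(s['t'],s['eef_pos'],s['ft_force'],s['moment'],s['opening']*95)
im=np.hstack([cv2.resize(c['image'][100:430,200:450],(400,528)),cv2.resize(t['image'][110:440,195:445],(400,528))])[:,:,::-1]
cv2.imwrite('pics/c6.png',np.clip(im*1.5,0,255).astype(np.uint8))
E
```

```text
15.3 [569.13398454  27.04352746 380.63991434] [-1.02094601 -0.26367689 -3.10679416] [-0.07382981 -0.01207469  0.03588412] 45.87054377538037
```

View pics/c6.png

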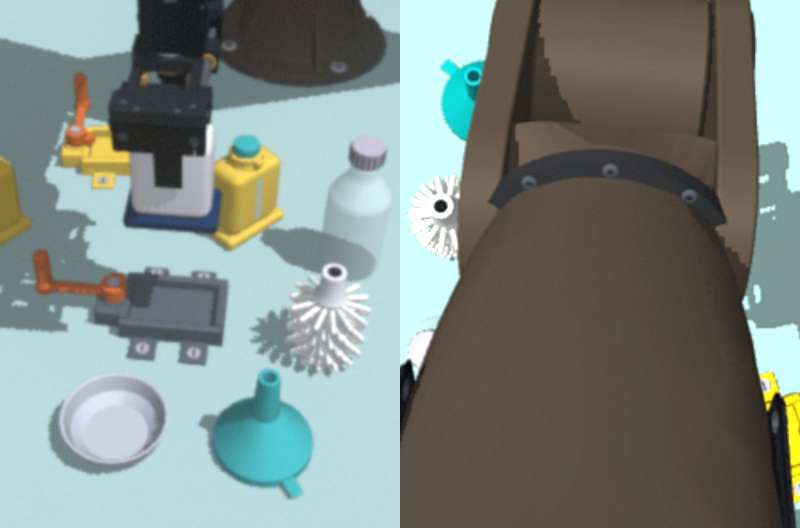

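The dispenser is level above the empty dock (underside at crop row 220), the lever is open along the dock's -y, and the bystanders haven't moved. Handing in.

```bash
python3 -c "
from h import *
print(job.job_done()); s=monitor.state(); print(s['t'],s['eef_pos'],s['ft_force'],s['opening'])"
```

```text
the job is handed in; nothing more can be done
None
the job is handed in; nothing more can be done
```

I swung the orange lever to its stop, then gripped the white dispenser across its 46 mm body, about 72 mm up, and lifted it straight up 128 mm. I handed in at about 15.3 s, with the arm still holding it there.

- **Lever:** it pushed back with about 17 N at the stop. The camera shows the post in line with the hub along the dock's -y, and it still looked open in the last picture.
- **Dispenser:** its underside is about 116 mm above the dock rim and 128 mm above the pocket floor. The grip held at about 46 mm opening with a steady load of about 3.5 N. It looks level in the scene picture, and I never touched the button.
- **Bystanders:** the bottle, funnel, brush head and dish appear where they were in the scene picture. I judged this by eye and did not re-measure them. In the last top view the arm hid the dock and most of the scene, so only the scene camera confirms the final state.
- **After hand-in:** I could not read the state once the job was in, because the interface refuses it.

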